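# Take off the push-and-turn safety cap and set it in the dish

### The job

Press the orange safety cap of the fixed canister down against its spring until it is firmly seated, and while keeping it pressed turn it anticlockwise (seen from above) to its unlock position, without ever forcing the cap or the neck. Then lift the cap off and set it gently, upright, in the ceramic dish, not dropping it, let go, and leave the dish and all the other things where they are.

Things in the scene. Friction and masses are not known exactly. Their poses are not given: they have to be found in the camera images.
- canister: White upright canister with a blue band, 82 mm across, in a 110 mm square wooden foot screwed to the counter: cannot move. Origin at the centre of its underside, z up through the neck (44 mm across, from 100 mm up). Shoulder marks: black (at +x) where the locked cap's black mark stands, green, 68 degrees anticlockwise, where it stands unlocked.
- cap: Orange safety cap, 68 mm across, 80 g. Origin at the centre of its underside, z up. Flat round top 38 mm above the origin; black mark on it at +x. Starts locked at the canister's yaw (0.1 rad of play), origin 120 mm above the canister's underside. More than 26 N between cap and canister in any direction (pressed too hard, turned before it is deep enough, pulled while locked) breaks it.
- cap_grip (a point): Middle of the cap's grip bar, on the cap's axis, 51 mm above the cap's origin. The flat bar stands on the cap's top, 52 mm long along the cap's x, 18 mm wide along y, 26 mm high (38 to 64 mm above the cap's origin). Same axes as the cap.
- cap_top (a point): Centre of the cap's flat top, 38 mm above its origin. Pressing: the spring pushes up with 4 N, plus 0.2 N per mm. After 2 to 14 mm (differs each time, not visible) a firmer seat is met, 12 N per mm; 0.7 mm further (13 to 16 N in all) the lock is cleared. Press until 17 to 22 N is felt and keep that while turning; the seat ends 5 mm down.
- neck (a point): Point on the canister's axis 120 mm above its underside; canister's axes. Turn the pressed cap anticlockwise seen from above by 1.2 rad from the canister's yaw (1.0 to 1.4 will do; the catches are passed at about 0.6 rad, a fixed stop comes at 1.5 rad), then lift straight up: it is off after 45 mm.
- dish: Round white ceramic dish, 120 mm across the rim, 22 mm high, 350 g, loose. Origin at the centre of its underside; the flat inner floor is 5 mm above it and 94 mm across. The cap must stand on this floor.
- rack: Wooden slotted rack, 150 x 110 mm, 52 mm high, loose, origin at the centre of its underside; leave alone.
- lid0: Grey plastic blender lid, a disc of 84 mm, standing upright in the rack, origin at the disc's centre; top about 96 mm above the counter; leave alone.
- lid1: Green plastic blender lid, as the grey one; leave alone.
- lid2: Black plastic blender lid, as the grey one; leave alone.
- seal: Black silicone sealing ring, 80 mm outside, 64 mm inside, 6 mm high, lying on the counter, origin at the centre of its underside; leave alone.
- screwdriver: Flathead screwdriver with red handle, lying on the counter along its x, origin at its middle; leave alone.
- tweezers: Steel tweezers, 115 mm long, 8 mm high, lying on the counter along their x, origin at the middle of the underside; leave alone.
There are look-alikes about, which are no part of the job. Leave any purple look-alike of the canister alone.

How it is judged:
By the outcome, as a careful person would: the job done as asked, in the order asked, and still so for the second after the job is handed in, with the robot touching nothing.
It also fails if it takes over 59 s, if anything falls off the work surface, if the arm or the gripper's body presses on something with over 40 N, if the wrist force passes 120 N, or if a joint passes its speed limit or range.

### The arm

A 7-joint arm with a two-finger parallel gripper is mounted at the origin on the work surface. World frame = base frame: x ahead of the robot, y to its left, z up, the work surface at z = 0. Lengths are in m, angles in rad, forces in N, time in s.
With the tool pointing down it reaches from about 0.4 to 0.85 m from the base axis. Payload 4.5 kg.
Tool frame: the origin (TCP) lies at the very end of the fingers, on their centre line; the grasp point (between the pads) lies 19 mm behind it (tcp_to_grasp is the z of the grasp point in the tool frame, in m); z points along the fingers, y is the line along which they close (so a half turn about z gives the same grasp; the last joint's range is limited). The gripper opens to 88 mm and grips with 3 to 60 N. Pads are 18 mm wide; open, the fingers measure 123 mm over their backs; the gripper's body (75 mm by 187 mm) begins 45 mm behind the grasp point.
Start: joints at [1.24, 0.689, -0.195, 1.565, 0.157, 0.902, -0.215], TCP at [0.223, -0.584, 0.239] pointing down, gripper open.
Joint ranges: [-3.01, 3.01], [-0.46, 2.08], [-1.47, 1.51], [0.13, 2.56], [-1, 4.14], [0.04, 2.09], [-2.66, 2.66]. Speed limits (rad/s): [2.57, 2.57, 3.14, 3.14, 3.14, 3.14, 3.14].

### API

Orientations are given as a unit quaternion [x, y, z, w].
In Python, from plant import * gives the robot as it stands. The module is installed in compiled form; this text tells all that it offers.
- The arm moves only by the shell command python3 -m jog 'ROWS' [OPENING] [FORCE]. ROWS is JSON, a list that holds one entry, the list of rows, each a list of 6 numbers: the shift along the tool's x, y, z in m, then the turn, a rotation vector about the tool's x, y, z in rad. In form: [[[dx, dy, dz, ax, ay, az], ...]]. A call has 1 to 12 rows; each row shifts and turns the commanded pose from where the row before left it, along the tool's axes as they then stand; what a row does not reach is not made up. A row lasts 1/8 s, in which the tool goes at most 62.5 mm and 10.7 degrees, less where a joint would pass 70% of its speed; a pose out of reach is approached as far as the arm can. A call with a gripper value outside its range is refused whole. OPENING is the finger opening in m, from 0 to 0.0881, set as the call begins (- or left out, the last holds). The fingers move at their own pace and stop on an object; FORCE is the grip in N (left out, the last holds). Time passes only in rows, so rows that do not move let the fingers close. It gives the time, the measured TCP pose, the force, the opening and the grip force at its end, in the units of the state.
- get_state(): the state, without advancing time (a new reading comes with each control period).
- snapshot(name): name is "scene" or "top" or "wrist"; returns a dict with "frame" (480x640x3 uint8, red, green, blue), "mtx" (3x3 intrinsics, pixels), "D" ([k1, k2, p1, p2, k3] as OpenCV has them; the pictures are not rectified), "xyz" and "orientation" of the camera in the world; the wrist camera has in their place "mount" (4x4, takes a point from camera to tool coordinates, whose origin is the TCP and whose axes are the flange's). Camera axes: x right, y down, z forward; pixel columns grow to the right and rows downward; lengths in m; the calibration is good to about 2 mm. A picture is of the moment at which its call begins: read the wrist's pose just before it. There is no depth.
- finish_job(): hands the job in; it is judged then, once.
The state is a dict: "clock": time; "q": joint angles; "qd": joint speeds; "joint_torque": joint torques, N m; "tool_pos": TCP position; "eef_rot": TCP orientation; "contact_force": force on the tool from outside, world axes, zero at the start; "moment": the same for the moment, N m; "opening": opening from 0.0 (shut) to 1.0 (fully open); "finger_force": force on a finger pad.
Only numpy, scipy, OpenCV 4.12 (cv2) and the standard library are available. Lean on these libraries where they do the work, as an engineer would, in place of code of your own. Each camera call takes 0.05 s, during which the arm holds its last target. There are 200 camera calls.

## Working session

There is one attempt and no reset: what is moved stays moved. The work goes in short steps, Python scripts to look and compute and a shell command to move; the robot and the scene stay as the last step left them, time stands still between calls to the robot, and variables do not carry over. Pictures are saved under pics/ and viewed, at most 10 in all, crops included, and the job is handed in when it is done.

```bash
mkdir -p pics; ls; python3 - <<'E'
from plant import *
import cv2,json
s=get_state()
print({k:s[k] for k in ("clock","tool_pos","eef_rot","contact_force","opening","q")})
for n in ("scene","top"):
    r=snapshot(n); cv2.imwrite(f"pics/{n}.png",r["frame"][:,:,::-1])
    print(n,r["mtx"],r["D"],r["xyz"],r["orientation"])
r=snapshot("wrist");print(r["mtx"],r["D"],r["mount"])
E
```

```text
pics
{'clock': 0.0, 'tool_pos': array([ 0.22268758, -0.58332444,  0.23792681]), 'eef_rot': array([ 9.83403349e-01,  1.81430579e-01, -2.38706547e-04, -8.60977618e-04]), 'contact_force': array([-0.11640469, -0.57979983, -0.29336405]), 'opening': 0.9999311739581199, 'q': array([ 1.23981226,  0.68996583, -0.19449354,  1.5663216 ,  0.15732003,
        0.90248408, -0.21508025])}
scene [[501.51384782   0.         324.66522057]
 [  0.         501.51384782 250.16091538]
 [  0.           0.           1.        ]] [-0.09245767  0.          0.          0.          0.        ] [0.97028316 0.6867756  0.62011328] [ 0.23757407  0.84231006 -0.46575306 -0.13094432]
top [[536.64590749   0.         312.6340784 ]
 [  0.         536.64590749 235.42102226]
 [  0.           0.           1.        ]] [-0.00345201  0.          0.          0.          0.        ] [0.39758032 0.07083649 1.05891688] [-0.69626179  0.71229514 -0.06610346  0.05903803]
[[406.11817006   0.         323.99278033]
 [  0.         406.11817006 240.21577967]
 [  0.           0.           1.        ]] [-0.08329016  0.          0.          0.          0.        ] [[-2.58514682e-04 -9.59297484e-01 -2.82397363e-01  7.35033233e-02]
 [ 9.99999836e-01 -1.03525251e-04 -5.63755710e-04 -6.62479695e-04]
 [ 5.11574177e-04 -2.82397463e-01  9.59297353e-01 -1.44839455e-01]
 [ 0.00000000e+00  0.00000000e+00  0.00000000e+00  1.00000000e+00]]
```

View pics/top.png

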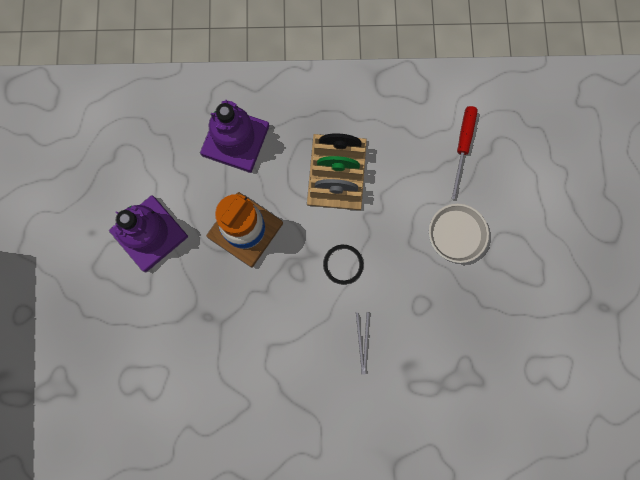

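View pics/scene.png

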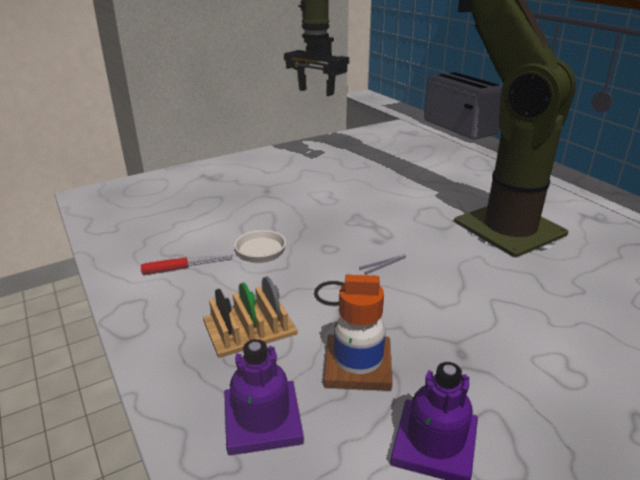

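The top view shows the white canister with the orange cap at about (237,212), its wooden foot at (244,230) and the dish at (459,234). The two purple look-alikes, caps at (225,112) and (127,219), have black tops and no orange cap, so the target is the orange-capped white one. I'll confirm that in a crop.

```bash
cat > h.py <<'E'
import numpy as np,cv2
from scipy.spatial.transform import Rotation as R
def cam(r,st=None):
    if "mount" in r:
        T=np.eye(4);T[:3,:3]=R.from_quat(st["eef_rot"]).as_matrix();T[:3,3]=st["tool_pos"]
        M=T@np.array(r["mount"]);return M[:3,:3],M[:3,3]
    return R.from_quat(r["orientation"]).as_matrix(),np.array(r["xyz"])
def pt(r,uv,z,st=None):
    A,o=cam(r,st)
    p=cv2.undistortPoints(np.array([[uv]],float),np.array(r["mtx"]),np.array(r["D"]))[0,0]
    d=A@np.array([p[0],p[1],1]);return o+d*(z-o[2])/d[2]
def proj(r,P,st=None):
    A,o=cam(r,st)
    return cv2.projectPoints((np.atleast_2d(P)-o)@A,np.zeros(3),np.zeros(3),np.array(r["mtx"]),np.array(r["D"]))[0][:,0]
E
python3 - <<'E'
import cv2,numpy as np
a=cv2.imread("pics/top.png")[180:280,195:295];b=cv2.imread("pics/scene.png")[265:395,310:410]
a=cv2.resize(a,(400,400),interpolation=cv2.INTER_CUBIC);b=cv2.resize(b,(400,520),interpolation=cv2.INTER_CUBIC)
o=np.zeros((520,800,3),np.uint8);o[:400,:400]=a;o[:,400:]=b
cv2.imwrite("pics/c1.png",o)
E
```

```text
(no output)
```

View pics/c1.png

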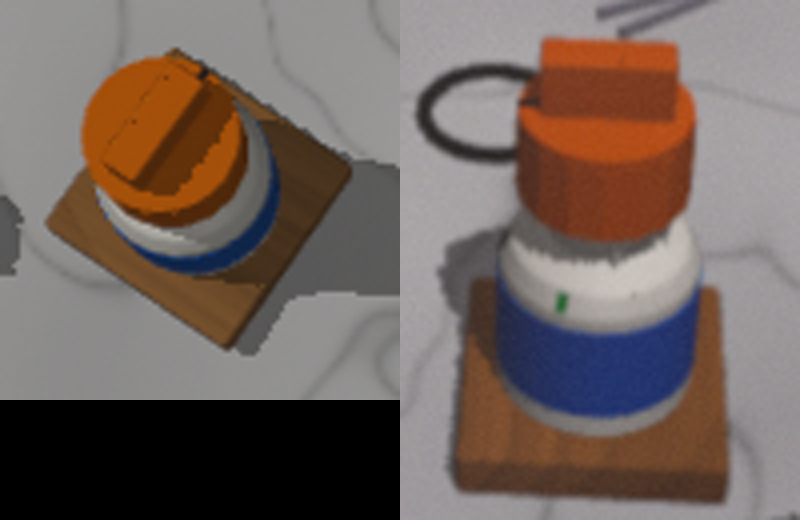

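The crop confirms an orange cap with a grip bar on a white, blue-banded canister in a wooden foot. The black mark is at the bar's upper-right end in the top view, crop (203,72), and the green mark faces the scene camera. The bar's top corners in the crop are about (175,65), (207,90), (137,183) and (103,155).

```bash
python3 - <<'E'
from plant import *
from h import *
r=snapshot("top"); s=snapshot("scene"); st=get_state()
f=lambda x,y:(195+x/4-.4,180+y/4-.4)
c=[pt(r,f(*p),.184)[:2] for p in [(175,65),(207,90),(137,183),(103,155)]]
print(np.round(c,4),np.mean(c,0))
d=c[0]+c[1]-c[2]-c[3];yaw=np.arctan2(d[1],d[0]);print("yaw",yaw, np.linalg.norm(d)/2)
m=pt(r,f(203,72),.158);print("mark",m)
k=[pt(r,f(*p),.02)[:2] for p in [(47,225),(175,50),(352,170),(232,348)]]
print("foot",np.round(k,3),np.mean(k,0),[np.arctan2(*(k[i+1]-k[i])[::-1]) for i in range(3)],np.linalg.norm(k[1]-k[0]))
print("dish",pt(r,(459.5,234),.022),pt(r,(430,234),.022),pt(r,(489.5,234),.022),"scene",pt(s,(260,246),.022))
print("scene bar top mid",pt(s,(310+(610-400)/4,265+55/4),.184))
A=R.from_quat(st["eef_rot"]).as_matrix();print(A.round(3))
for n,u in dict(sc=(466,130),sd=(455,200),tw=(364,345)).items(): print(n,pt(r,u,.01).round(3))
E
```

```text
[[0.6243 0.1832]
 [0.6132 0.1698]
 [0.5742 0.1989]
 [0.5864 0.213 ]] [0.59953461 0.19120622]
yaw -0.6538597736468328 0.04846579348640162
mark [0.62766624 0.17442638 0.158     ]
foot [[0.587 0.267]
 [0.674 0.204]
 [0.612 0.117]
 [0.524 0.176]] [0.59944672 0.19110049] [np.float64(-0.6230379598845014), np.float64(-2.1953989838158394), np.float64(2.5418615340220407)] 0.10742030363665997
dish [ 0.57962128 -0.23092443  0.022     ] [ 0.58090296 -0.17273107  0.022     ] [ 0.57831637 -0.29017597  0.022     ] scene [ 0.58948954 -0.21781694  0.022     ]
scene bar top mid [0.60167644 0.1928711  0.184     ]
[[ 0.934  0.357 -0.   ]
 [ 0.357 -0.934  0.001]
 [-0.    -0.001 -1.   ]]
sc [ 0.799 -0.264  0.01 ]
sd [ 0.651 -0.23   0.01 ]
tw [ 0.37  -0.035  0.01 ]
```

```bash
python3 -m jog '[[[0.026,-0.0245,-0.0025,0,0,0],[0.026,-0.0245,-0.0025,0,0,0],[0.026,-0.0245,-0.0025,0,0,0],[0.026,-0.0245,-0.0025,0,0,0],[0.026,-0.0245,-0.0025,0,0,0],[0.026,-0.0245,-0.0025,0,0,0],[0.026,-0.0245,-0.0025,0,0,0],[0.026,-0.0245,-0.0025,0,0,0],[0.026,-0.0245,-0.0025,0,0,0],[0.026,-0.0245,-0.0025,0,0,0],[0.026,-0.0245,-0.0025,0,0,0],[0.026,-0.0245,-0.0025,0,0,0]]]' 0.088 20
python3 -c "
from plant import *
s=get_state();print(s['q'].round(2),s['tool_pos'],s['contact_force'])"
```

```text
clock: 1.75
tool_pos: [0.4101, -0.1968, 0.2689]
eef_rot: [0.983, 0.181, 0.0, 0.0]
contact_force: [1.0, 0.8, 0.6]
opening: 0.996
finger_force: 0.0
[ 0.48  0.43 -0.19  2.02  0.12  0.71 -0.99] [ 0.41005335 -0.19681936  0.26888895] [1.02408297 0.78679753 0.56300336]
```

```bash
python3 -m jog '[[[0.026,-0.0245,-0.0025,0,0,0],[0.026,-0.0245,-0.0025,0,0,0],[0.026,-0.0245,-0.0025,0,0,0],[0.026,-0.0245,-0.0025,0,0,0],[0.026,-0.0245,-0.0025,0,0,0],[0.026,-0.0245,-0.0025,0,0,0],[0.026,-0.0245,-0.0025,0,0,0],[0.026,-0.0245,-0.0025,0,0,0],[0.026,-0.0245,-0.0025,0,0,0],[0.026,-0.0245,-0.0025,0,0,0],[0.026,-0.0245,-0.0025,0,0,0],[0.026,-0.0245,-0.0025,0,0,0]]]'
python3 -m jog '[[[0,0,0,0,0,-0.178],[0,0,0,0,0,-0.178],[0,0,0,0,0,-0.178],[0,0,0,0,0,-0.178],[0,0,0,0,0,-0.178],[0,0,0,0,0,-0.178],[0,0,0,0,0,-0.178],[0,0,0,0,0,-0.178],[0,0,0,0,0,-0.178],[0,0,0,0,0,-0.178],[0,0,0,0,0,-0.178],[0,0,0,0,0,-0.178]]]'
cat > w.py <<'E'
import sys
from plant import *
from h import *
def w(name):
    st=get_state();r=snapshot("wrist");cv2.imwrite(f"pics/{name}.png",r["frame"][:,:,::-1])
    A=R.from_quat(st["eef_rot"]).as_matrix()
    print(st["tool_pos"].round(4),"psi",np.arctan2(A[1,0],A[0,0]).round(4),"zax",A[:,2].round(4),st["q"].round(2),st["contact_force"].round(2))
    np.save(name+".npy",dict(r=r,st=st),allow_pickle=True)
w(sys.argv[1])
E
python3 w.py w1
```

```text
clock: 3.25
tool_pos: [0.5965, 0.189, 0.2987]
eef_rot: [0.983, 0.181, -0.0, 0.0]
contact_force: [1.1, -0.0, -0.0]
opening: 1.0
finger_force: 0.0
clock: 4.75
tool_pos: [0.5961, 0.1878, 0.2985]
eef_rot: [0.312, 0.95, -0.0, -0.0]
contact_force: [-0.3, 0.9, -0.6]
opening: 1.0
finger_force: 0.0
[0.5961 0.1878 0.2985] psi 2.5065 zax [-2.e-04 -5.e-04 -1.e+00] [ 0.01  0.71 -0.76  1.47  0.51  1.16  0.11] [-0.31  0.85 -0.58]
```

View pics/w1.png

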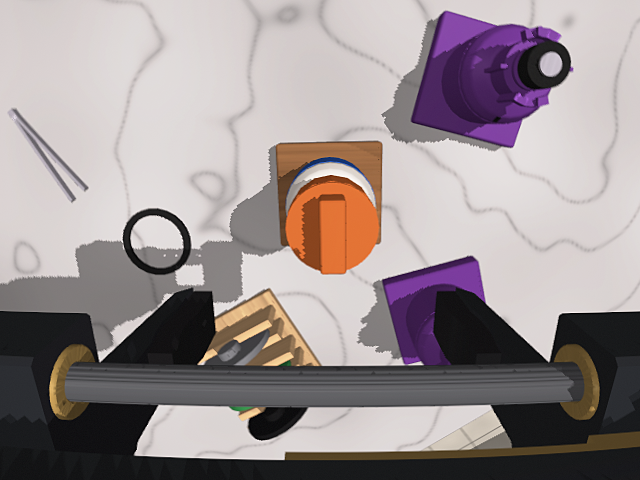

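The wrist view shows the orange cap with its bar upright in the picture, top corners at about (321,195), (344,195), (346,273) and (321,274). The fingers are well clear of it.

```bash
python3 - <<'E'
from h import *
d=np.load("w1.npy",allow_pickle=True).item();r,st=d["r"],d["st"]
c=[pt(r,p,.184,st)[:2] for p in [(321,195),(344,195),(346,273),(321,274)]]
print(np.round(c,4),np.mean(c,0));v=c[0]+c[1]-c[2]-c[3]
print("dir",np.arctan2(v[1],v[0]),np.linalg.norm(v)/2)
k=[pt(r,p,.02,st)[:2] for p in [(277,142),(381,141)]];v=k[0]-k[1];print(k,"foot",np.arctan2(v[1],v[0]),np.linalg.norm(v))
A=R.from_quat(st["eef_rot"]).as_matrix()[:2,:2]
print(A.T@(np.mean(c,0)-st["tool_pos"][:2]), A.T@(np.array([.5997,.1912])-st["tool_pos"][:2]))
E
```

```text
[[0.5737 0.2031]
 [0.5825 0.2151]
 [0.627  0.1849]
 [0.6174 0.1707]] [0.60014766 0.19342973]
dir 2.524648123151885 0.054096199417566763
[array([0.52557647, 0.18135533]), array([0.58768916, 0.26737037])] foot -2.196210409014937 0.10609700165427322
[9.37015099e-05 6.93703722e-03] [-0.00086876  0.00487652]
```

```bash
python3 -m jog '[[[0,0.006,0,0,0,-0.016],[0,0,0.02,0,0,0],[0,0,0.02,0,0,0],[0,0,0.02,0,0,0],[0,0,0.02,0,0,0],[0,0,0.02,0,0,0],[0,0,0.015,0,0,0],[0,0,0.01,0,0,0],[0,0,0.004,0,0,0],[0,0,0,0,0,0]]]' 0.045 4
python3 w.py w2
```

```text
clock: 6.05
tool_pos: [0.5999, 0.193, 0.1699]
eef_rot: [0.307, 0.952, 0.0, 0.0]
contact_force: [0.2, 0.8, 0.3]
opening: 0.513
finger_force: 0.0
[0.5999 0.193  0.1699] psi 2.5165 zax [ 3.e-04  1.e-04 -1.e+00] [-0.03  0.85 -0.68  1.6   0.64  0.92  0.01] [0.22 0.85 0.27]
```

View pics/w2.png

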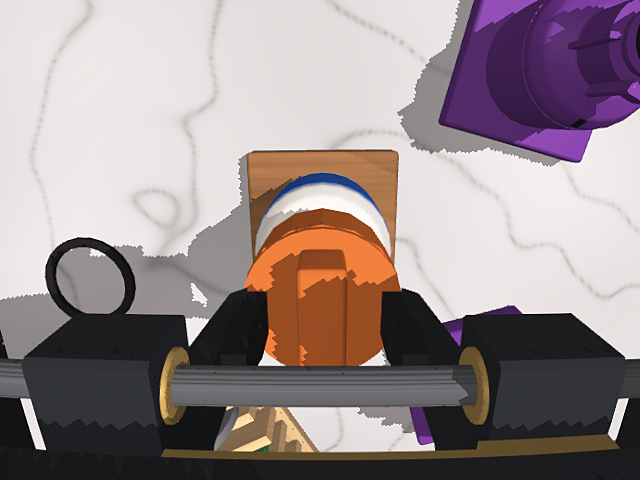

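The bar spans columns 297–347 (middle 322) and the fingers are centred at about 324, so it is well centred, within 1 mm. I'll go down beside the bar and close lightly.

```bash
python3 -m jog '[[[0,-0.0007,0.005,0,0,0],[0,0,0.004,0,0,0],[0,0,0,0,0,0]]]' 
python3 -m jog '[[[0,0,0,0,0,0],[0,0,0,0,0,0],[0,0,0,0,0,0],[0,0,0,0,0,0],[0,0,0,0,0,0],[0,0,0,0,0,0]]]' 0.0 4
```

```text
clock: 6.48
tool_pos: [0.5991, 0.1921, 0.1603]
eef_rot: [0.307, 0.952, -0.0, -0.0]
contact_force: [-1.0, -0.4, -1.0]
opening: 0.513
finger_force: 0.0
clock: 7.22
tool_pos: [0.5994, 0.1924, 0.1608]
eef_rot: [0.307, 0.952, 0.0, 0.0]
contact_force: [0.3, -0.7, 1.0]
opening: 0.202
finger_force: 4.0
```

```bash
python3 -m jog '[[[0,0,0,0,0,0],[0,0,0,0,0,0]]]' 0.0 20; python3 -m jog '[[[0,0,0,0,0,0],[0,0,0,0,0,0]]]' 0.0 50
python3 -m jog '[[[0,0,0.001,0,0,0],[0,0,0.001,0,0,0],[0,0,0,0,0,0]]]'
```

```text
clock: 7.48
tool_pos: [0.5994, 0.1924, 0.1608]
eef_rot: [0.307, 0.952, 0.0, 0.0]
contact_force: [0.2, 0.1, 1.3]
opening: 0.203
finger_force: 20.0
clock: 7.72
tool_pos: [0.5994, 0.1924, 0.1608]
eef_rot: [0.307, 0.952, 0.0, 0.0]
contact_force: [0.4, -0.7, 1.5]
opening: 0.194
finger_force: 50.0
clock: 8.1
tool_pos: [0.5994, 0.1924, 0.1588]
eef_rot: [0.307, 0.952, 0.0, 0.0]
contact_force: [0.1, 0.4, 4.2]
opening: 0.201
finger_force: 50.0
```

```bash
python3 -m jog '[[[0,0,0.001,0,0,0],[0,0,0,0,0,0]]]'|egrep 'pos|cont|clock'
```

```text
clock: 8.35
tool_pos: [0.5994, 0.1923, 0.1577]
contact_force: [0.4, -0.3, 4.0]
```

```bash
python3 -m jog '[[[0,0,0.001,0,0,0],[0,0,0,0,0,0]]]'|egrep 'pos|cont|clock|opening'
```

```text
clock: 8.6
tool_pos: [0.5994, 0.1924, 0.1567]
contact_force: [0.1, 0.7, 3.9]
opening: 0.202
```

```bash
python3 -m jog '[[[0,0,0.001,0,0,0],[0,0,0,0,0,0]]]'|egrep 'pos|cont|clock'
```

```text
clock: 8.85
tool_pos: [0.5994, 0.1924, 0.1557]
contact_force: [0.3, 0.4, 3.4]
```

```bash
python3 -m jog '[[[0,0,0.0005,0,0,0],[0,0,0,0,0,0]]]'|egrep 'pos|cont|clock'
```

```text
clock: 9.1
tool_pos: [0.5994, 0.1924, 0.1552]
contact_force: [0.1, -0.1, 3.9]
```

```bash
python3 -m jog '[[[0,0,0.001,0,0,0],[0,0,0,0,0,0]]]'|egrep 'pos|cont|clock'
```

```text
clock: 9.35
tool_pos: [0.5994, 0.1924, 0.1542]
contact_force: [0.5, 0.8, 5.1]
```

```bash
python3 -m jog '[[[0,0,0.001,0,0,0],[0,0,0,0,0,0]]]'|egrep 'pos|cont|clock'
```

```text
clock: 9.6
tool_pos: [0.5994, 0.1924, 0.1532]
contact_force: [1.1, -0.0, 4.2]
```

```bash
python3 -m jog '[[[0,0,0.001,0,0,0],[0,0,0,0,0,0]]]'|egrep 'pos|cont|clock'
```

```text
clock: 9.85
tool_pos: [0.5994, 0.1924, 0.1522]
contact_force: [0.8, 0.2, 5.0]
```

```bash
python3 -m jog '[[[0,0,0.001,0,0,0],[0,0,0,0,0,0]]]'|egrep 'pos|cont|clock'
```

```text
clock: 10.1
tool_pos: [0.5994, 0.1924, 0.1512]
contact_force: [0.3, 1.3, 4.7]
```

```bash
python3 -m jog '[[[0,0,0.001,0,0,0],[0,0,0,0,0,0]]]'|egrep 'pos|cont|clock'
```

```text
clock: 10.35
tool_pos: [0.5994, 0.1924, 0.1503]
contact_force: [0.5, 0.8, 5.5]
```

```bash
python3 -m jog '[[[0,0,0.001,0,0,0],[0,0,0,0,0,0]]]'|egrep 'pos|cont|clock'
```

```text
clock: 10.6
tool_pos: [0.5994, 0.1923, 0.1493]
contact_force: [0.6, 0.6, 5.5]
```

```bash
python3 -m jog '[[[0,0,0.001,0,0,0],[0,0,0,0,0,0]]]'|egrep 'pos|cont|clock'
```

```text
clock: 10.85
tool_pos: [0.5994, 0.1924, 0.1487]
contact_force: [0.4, -0.4, 8.1]
```

```bash
python3 -m jog '[[[0,0,0.0006,0,0,0],[0,0,0,0,0,0]]]'|egrep 'pos|cont|clock'
```

```text
clock: 11.1
tool_pos: [0.5994, 0.1924, 0.1485]
contact_force: [-0.7, -1.2, 9.5]
```

```bash
python3 -m jog '[[[0,0,0.001,0,0,0],[0,0,0,0,0,0],[0,0,0,0,0,0]]]'|egrep 'pos|cont|clock|open'
```

```text
clock: 11.48
tool_pos: [0.5994, 0.1924, 0.1481]
contact_force: [-1.5, -0.6, 14.7]
opening: 0.201
```

```bash
python3 -m jog '[[[0,0,0.0008,0,0,0],[0,0,0,0,0,0],[0,0,0,0,0,0]]]'|egrep 'pos|cont|clock|open'
```

```text
clock: 11.85
tool_pos: [0.5995, 0.1924, 0.1479]
contact_force: [-2.9, -2.6, 17.3]
opening: 0.2
```

```bash
python3 -m jog '[[[0,0,0.0005,0,0,0],[0,0,0,0,0,0],[0,0,0,0,0,0]]]'|egrep 'pos|cont|clock|open'; python3 -c "
from plant import *
for i in range(4):
  s=get_state();print(s['contact_force'].round(1),s['moment'].round(2));snapshot('wrist')"
```

```text
clock: 12.22
tool_pos: [0.5995, 0.1924, 0.1477]
contact_force: [-3.9, -2.1, 18.9]
opening: 0.197
[-3.9 -2.1 18.9] [-0.41  0.66 -0.01]
[-3.8 -1.3 20.4] [-0.46  0.62  0.02]
[-2.9 -2.5 19.3] [-0.39  0.62  0.03]
[-3.1 -3.  19.3] [-0.48  0.64 -0.01]
```

```bash
python3 -m jog '[[[0,-0.0004,0,0,0,-0.05],[0,0,0,0,0,-0.05],[0,0,0,0,0,-0.05],[0,0,0,0,0,0]]]'; python3 -c "
from plant import *
s=get_state();print(s['contact_force'].round(1),s['moment'].round(2))"
```

```text
clock: 12.92
tool_pos: [0.5998, 0.1925, 0.1477]
eef_rot: [0.235, 0.972, 0.001, 0.001]
contact_force: [-1.4, -0.7, 17.2]
opening: 0.201
finger_force: 50.0
[-1.4 -0.7 17.2] [-0.33  0.29  0.  ]
```

```bash
python3 -m jog '[[[0,0,0.0005,0,0,0],[0,0,0,0,0,-0.05],[0,0,0,0,0,-0.05],[0,0,0,0,0,-0.05],[0,0,0,0,0,0]]]'|egrep 'pos|rot|cont|clock'; python3 -c "
from plant import *
s=get_state();print(s['contact_force'].round(1),s['moment'].round(2))"
```

```text
clock: 13.55
tool_pos: [0.6001, 0.1927, 0.1476]
eef_rot: [0.162, 0.987, 0.001, 0.002]
contact_force: [-2.9, -1.6, 18.8]
[-2.9 -1.6 18.8] [-0.32  0.3  -0.01]
```

```bash
python3 -m jog '[[[0,0,0.0002,0,0,-0.05],[0,0,0,0,0,-0.05],[0,0,0,0,0,-0.05],[0,0,0,0,0,-0.05],[0,0,0,0,0,0]]]'|egrep 'pos|rot|cont|clock'; python3 -c "
from plant import *
s=get_state();print(s['contact_force'].round(1),s['moment'].round(2))"
```

```text
clock: 14.18
tool_pos: [0.6003, 0.1929, 0.1476]
eef_rot: [0.062, 0.998, 0.001, 0.002]
contact_force: [-2.2, -1.4, 19.4]
[-2.2 -1.4 19.4] [-0.26  0.25  0.02]
```

```bash
python3 -m jog '[[[0,0,0,0,0,-0.05],[0,0,0,0,0,-0.05],[0,0,0,0,0,-0.05],[0,0,0,0,0,-0.05],[0,0,0,0,0,0]]]'|egrep 'pos|rot|cont|clock'; python3 -c "
from plant import *
s=get_state();print(s['contact_force'].round(1),s['moment'].round(2))"
```

```text
clock: 14.8
tool_pos: [0.6001, 0.193, 0.1476]
eef_rot: [-0.038, 0.999, 0.001, 0.002]
contact_force: [-1.6, -1.2, 19.4]
[-1.6 -1.2 19.4] [-0.24  0.24  0.  ]
```

```bash
python3 -m jog '[[[0,0,0,0,0,-0.05],[0,0,0,0,0,-0.05],[0,0,0,0,0,-0.05],[0,0,0,0,0,-0.05],[0,0,0,0,0,-0.05],[0,0,0,0,0,0]]]'|egrep 'pos|rot|cont|clock'; python3 -c "
from plant import *
s=get_state();print(s['contact_force'].round(1),s['moment'].round(2))"
```

```text
clock: 15.55
tool_pos: [0.5997, 0.1925, 0.1475]
eef_rot: [-0.162, 0.987, 0.0, 0.001]
contact_force: [-1.5, -2.9, 20.8]
[-1.5 -2.9 20.8] [-0.43  0.41  0.03]
```

```bash
python3 -m jog '[[[0,0,-0.0003,0,0,-0.05],[0,0,0,0,0,-0.05],[0,0,0,0,0,-0.05],[0,0,0,0,0,-0.05],[0,0,0,0,0,-0.05],[0,0,0,0,0,0]]]'; python3 w.py w3; python3 -c "
from plant import *
s=get_state();print(s['contact_force'].round(1),s['moment'].round(2))"
```

```text
clock: 16.3
tool_pos: [0.5993, 0.1921, 0.1475]
eef_rot: [-0.284, 0.959, -0.0, 0.001]
contact_force: [-3.0, -2.4, 19.7]
opening: 0.198
finger_force: 50.0
[0.5993 0.1921 0.1475] psi -2.5664 zax [ 1.8e-03 -2.0e-04 -1.0e+00] [ 0.09  0.97 -0.94  1.61  0.89  1.04  1.02] [-3.04 -2.42 19.69]
[-4.1 -2.7 20.2] [-0.52  0.53 -0.  ]
```

View pics/w3.png

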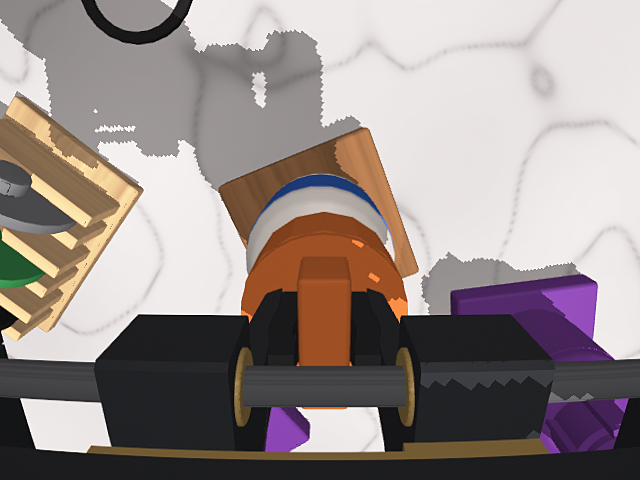

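The bar stays aligned between the fingers and the foot now appears turned by about 1.2 rad, so the cap turned with the gripper. I'll ease up.

```bash
python3 -m jog '[[[0,0,-0.003,0,0,0],[0,0,-0.003,0,0,0],[0,0,-0.004,0,0,0],[0,0,-0.004,0,0,0],[0,0,-0.003,0,0,0],[0,0,0,0,0,0]]]'
```

```text
clock: 17.1
tool_pos: [0.5992, 0.192, 0.162]
eef_rot: [-0.284, 0.959, 0.0, 0.0]
contact_force: [2.1, 1.3, 2.9]
opening: 0.203
finger_force: 50.0
```

```bash
python3 -m jog '[[[0,0,-0.004,0,0,0],[0,0,-0.004,0,0,0],[0,0,-0.004,0,0,0],[0,0,0,0,0,0]]]'|egrep 'pos|cont'
```

```text
tool_pos: [0.5987, 0.1914, 0.1737]
contact_force: [0.5, -0.1, -0.8]
```

```bash
python3 -m jog '[[[0,0,-0.008,0,0,0],[0,0,-0.008,0,0,0],[0,0,-0.008,0,0,0],[0,0,-0.008,0,0,0],[0,0,-0.012,0,0,0],[0,0,-0.015,0,0,0],[0,0,-0.02,0,0,0],[0,0,-0.02,0,0,0],[0,0,0,0,0,0]]]'; python3 w.py w4; python3 -c "
from plant import *
s=get_state();print(s['clock'],s['contact_force'].round(1),s['moment'].round(2))"
```

```text
clock: 18.73
tool_pos: [0.5998, 0.1929, 0.2753]
eef_rot: [-0.284, 0.959, 0.0, 0.002]
contact_force: [0.1, -0.3, -1.1]
opening: 0.199
finger_force: 50.0
[0.5998 0.1929 0.2753] psi -2.5666 zax [ 0.0035  0.002  -1.    ] [ 0.12  0.83 -1.03  1.49  0.73  1.24  1.14] [ 0.12 -0.32 -1.11]
18.775 [ 0.7 -0.2 -1.8] [ 0.08 -0.07  0.  ]
```

```bash
python3 -m jog '[[[0.0177,-0.0246,0,0,0,0],[0.0177,-0.0246,0,0,0,0],[0.0177,-0.0246,0,0,0,0],[0.0177,-0.0246,0,0,0,0],[0.0177,-0.0246,0,0,0,0],[0.0177,-0.0246,0,0,0,0],[0.0177,-0.0246,0,0,0,0],[0.0177,-0.0246,0,0,0,0],[0.0177,-0.0246,0,0,0,0],[0,0,0,0,0,0]]]'; python3 w.py w5
```

```text
clock: 20.02
tool_pos: [0.5852, -0.0839, 0.2715]
eef_rot: [-0.281, 0.96, -0.001, -0.001]
contact_force: [0.4, 0.4, -1.5]
opening: 0.2
finger_force: 50.0
[ 0.5852 -0.0839  0.2715] psi -2.5716 zax [-0.0025 -0.0018 -1.    ] [ 0.62  0.8  -1.09  1.61  0.75  1.21  1.52] [ 0.37  0.44 -1.45]
```

View pics/w5.png

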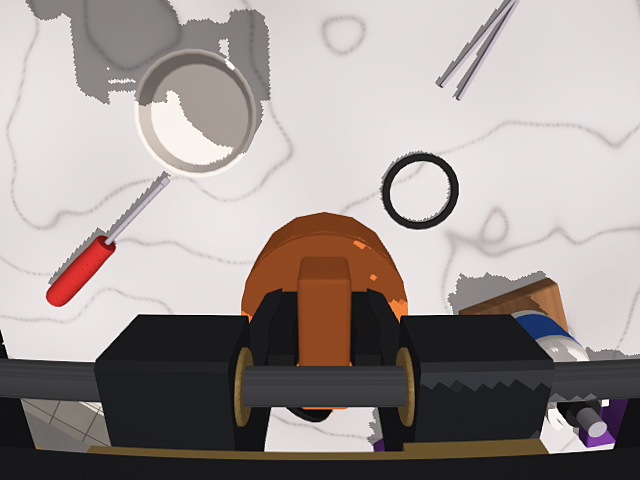

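The wrist view shows the cap held upright at (325,290). The dish rim spans columns 135–256 and rows 49–177. The tip of the screwdriver is near the dish at (167,177).

```bash
python3 - <<'E'
from h import *
from scipy.optimize import least_squares
d=np.load("w5.npy",allow_pickle=True).item();r,st=d["r"],d["st"]
t=np.linspace(0,2*np.pi,180)
def f(c):
    p=proj(r,np.c_[c[0]+.06*np.cos(t),c[1]+.06*np.sin(t),0*t+.022],st)
    return np.r_[p.min(0),p.max(0)]-[135,49,256,177]
s=least_squares(f,[.58,-.231]);print(s.x,s.fun)
A=R.from_quat(st["eef_rot"]).as_matrix()
print("shift xy",A.T@(np.r_[s.x,st["tool_pos"][2]]-st["tool_pos"]))
E
python3 - <<'E'
import sys;sys.path.insert(0,'.')
from h import *
from plant import *
im=cv2.imread('pics/top.png');r=snapshot("top")
t=np.linspace(0,2*np.pi,180)
for c in ([.58,-.231],):
    p=proj(r,np.c_[c[0]+.06*np.cos(t),c[1]+.06*np.sin(t),0*t+.022]);print(p.min(0),p.max(0))
E
```

```text
[ 0.58365167 -0.22893297] [-2.11050224 -1.20278136  1.98758794  1.49810414]
shift xy [ 0.07956979 -0.12122254  0.00026712]
[429.09329645 204.13148801] [489.94813365 264.0912901 ]
```

```bash
python3 -m jog '[[[0.0136,-0.0202,0,0,0,0],[0.0136,-0.0202,0,0,0,0],[0.0136,-0.0202,0,0,0,0],[0.0136,-0.0202,0,0,0,0],[0.0136,-0.0202,0,0,0,0],[0.0136,-0.0202,0,0,0,0],[0,0,0.03,0,0,0],[0,0,0.035,0,0,0],[0,0,0.035,0,0,0],[0,0,0.03,0,0,0],[0,0,0.025,0,0,0],[0,0,0,0,0,0]]]'; python3 w.py w6
```

```text
clock: 21.62
tool_pos: [0.5824, -0.2256, 0.1162]
eef_rot: [-0.284, 0.959, 0.001, -0.001]
contact_force: [0.2, -1.0, -0.3]
opening: 0.205
finger_force: 50.0
[ 0.5824 -0.2256  0.1162] psi -2.5648 zax [-0.0033  0.001  -1.    ] [ 0.78  1.03 -0.97  1.64  0.97  1.03  1.63] [ 0.22 -0.97 -0.29]
```

View pics/w6.png

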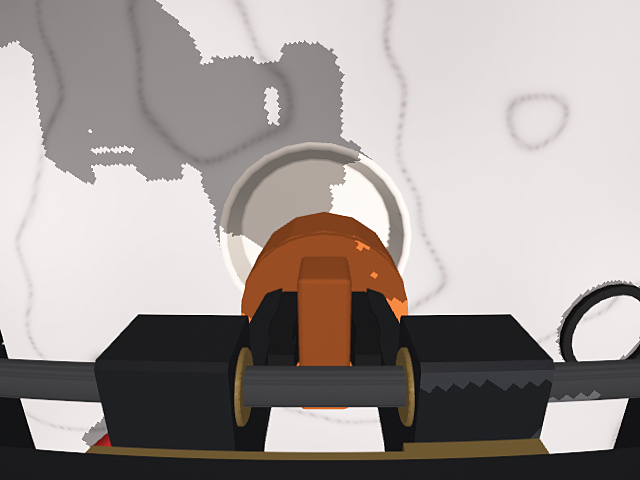

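The rim now spans columns 219–411 with its top at row 142, just below the held cap. I'll fit the last shift from these.

```bash
python3 - <<'E'
from h import *
from scipy.optimize import least_squares
d=np.load("w6.npy",allow_pickle=True).item();r,st=d["r"],d["st"]
t=np.linspace(0,2*np.pi,180)
def f(c):
    p=proj(r,np.c_[c[0]+.06*np.cos(t),c[1]+.06*np.sin(t),0*t+.022],st)
    return np.r_[p.min(0),p.max(0)[0]]-[219,142,411]
s=least_squares(f,[.58,-.231]);print(s.x,s.fun)
A=R.from_quat(st["eef_rot"]).as_matrix()
print("shift",A.T@(np.r_[s.x,st["tool_pos"][2]]-st["tool_pos"]))
E
```

```text
[ 0.58449006 -0.22984977] [-1.41616061  0.17318706  1.41214383]
shift [ 5.84809200e-04 -4.69972626e-03 -1.08946388e-05]
```

```bash
python3 -m jog '[[[0.001,-0.0045,0,0,0,0],[0,0,0.015,0,0,0],[0,0,0.015,0,0,0],[0,0,0.012,0,0,0],[0,0,0.01,0,0,0],[0,0,0.008,0,0,0],[0,0,0.003,0,0,0],[0,0,0,0,0,0],[0,0,0,0,0,0]]]'|egrep 'clock|pos|rot|cont'; python3 -c "
from plant import *
for i in range(3):
  s=get_state();print(s['contact_force'].round(1));snapshot('wrist')"
```

```text
clock: 22.8
tool_pos: [0.5853, -0.2309, 0.0554]
eef_rot: [-0.284, 0.959, -0.0, 0.0]
contact_force: [-0.7, -0.3, -0.5]
[-0.7 -0.3 -0.5]
[ 0.6  0.2 -0.1]
[ 0.6  0.5 -0.2]
```

```bash
python3 -m jog '[[[0,0,0.002,0,0,0],[0,0,0.002,0,0,0],[0,0,0.0015,0,0,0],[0,0,0.001,0,0,0],[0,0,0,0,0,0]]]'|egrep 'clock|pos|cont'
```

```text
clock: 23.58
tool_pos: [0.5849, -0.2308, 0.0483]
contact_force: [-0.4, -0.3, -0.8]
```

```bash
python3 -m jog '[[[0,0,0.001,0,0,0],[0,0,0,0,0,0]]]'|egrep 'clock|pos|cont'
```

```text
clock: 23.82
tool_pos: [0.5849, -0.2309, 0.0474]
contact_force: [0.8, 0.4, -0.4]
```

```bash
python3 -m jog '[[[0,0,0.001,0,0,0],[0,0,0,0,0,0]]]'|egrep 'clock|pos|cont'
```

```text
clock: 24.08
tool_pos: [0.5849, -0.2309, 0.0463]
contact_force: [0.4, 0.6, -1.5]
```

```bash
python3 -m jog '[[[0,0,0.0008,0,0,0],[0,0,0,0,0,0]]]'|egrep 'clock|pos|cont'
```

```text
clock: 24.32
tool_pos: [0.585, -0.2309, 0.0458]
contact_force: [-0.2, 0.3, 1.0]
```

```bash
python3 -m jog '[[[0,0,0.0005,0,0,0],[0,0,0,0,0,0],[0,0,0,0,0,0]]]'|egrep 'clock|pos|cont'
```

```text
clock: 24.7
tool_pos: [0.585, -0.2309, 0.0458]
contact_force: [-1.2, -0.9, 5.1]
```

The cap is in contact with the dish floor, at the height expected. I'll ease off, lower the grip force, then open.

```bash
python3 -m jog '[[[0,0,-0.0004,0,0,0],[0,0,0,0,0,0]]]' 0 15|egrep 'clock|pos|cont'; python3 -m jog '[[[0,0,0,0,0,0],[0,0,0,0,0,0]]]' 0 4|egrep 'pos|cont|fing'; python3 -m jog '[[[0,0,0,0,0,0],[0,0,0,0,0,0],[0,0,0,0,0,0]]]' 0.035
```

```text
clock: 24.95
tool_pos: [0.585, -0.2309, 0.0458]
contact_force: [-1.8, -1.2, 4.3]
tool_pos: [0.5851, -0.2309, 0.0458]
contact_force: [-1.1, 0.2, 5.2]
finger_force: 4.0
clock: 25.58
tool_pos: [0.5849, -0.2309, 0.0452]
eef_rot: [-0.284, 0.959, 0.0, -0.0]
contact_force: [-0.6, 0.0, -0.9]
opening: 0.4
finger_force: 0.0
```

Released with no force left on the tool. I'll rise straight up and away, then check.

```bash
python3 -m jog '[[[0,0,-0.005,0,0,0],[0,0,-0.01,0,0,0],[0,0,-0.02,0,0,0],[0,0,-0.03,0,0,0],[0,0,-0.04,0,0,0],[0,0,-0.04,0,0,0],[0,0,-0.04,0,0,0],[0,0,0,0,0,0]]]'|egrep 'clock|pos|cont'; python3 -m jog '[[[-0.03,0,0,0,0,0],[-0.03,0,0,0,0,0],[-0.03,0,0,0,0,0],[-0.03,0,0,0,0,0],[0,0,0,0,0,0]]]'|egrep 'clock|pos|cont'; python3 w.py w7
python3 - <<'E'
from plant import *
import cv2,numpy as np
a=snapshot("scene")["frame"][:,:,::-1][180:420,120:440];b=cv2.imread("pics/w7.png")
o=np.zeros((600,720,3),np.uint8);o[:300,:400]=cv2.resize(a,(400,300));o[300:,:400]=cv2.resize(b,(400,300))
t=snapshot("top")["frame"][:,:,::-1][90:390,180:500];o[:300,400:]=t[:,:]
cv2.imwrite("pics/fin.png",o)
E
```

```text
clock: 26.58
tool_pos: [0.5872, -0.2301, 0.2356]
contact_force: [0.3, 0.3, -0.4]
clock: 27.2
tool_pos: [0.6863, -0.1627, 0.2302]
contact_force: [-0.3, 0.2, 0.0]
[ 0.6863 -0.1627  0.2302] psi -2.5629 zax [-1.0e-04  1.9e-03 -1.0e+00] [ 0.59  0.98 -1.02  1.27  0.82  1.32  1.74] [-0.28  0.25  0.01]
```

View pics/fin.png

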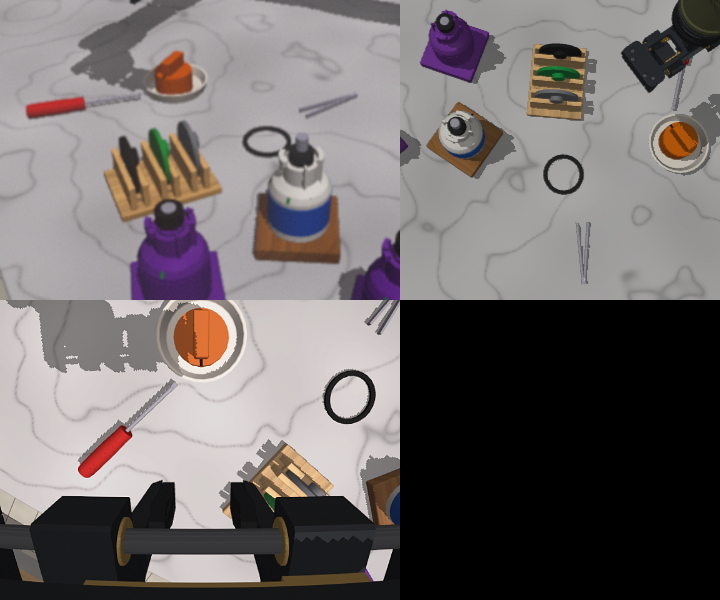

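The cap stands upright on the dish floor, inside the rim (bottom picture, (201,337)). The canister is uncapped and everything else is where it was. Handing in.

```bash
python3 -c "
from plant import *
print(finish_job())"
```

```text
the job is handed in; nothing more can be done
None
```

I pressed the cap to about 20 N, turned it 1.2 rad anticlockwise, lifted it off and set it upright in the dish; the gripper is clear, nothing else looks moved, and the job was handed in at about 27 s (no verdict came back).

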